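# Tip the inspected stones from the sorting tray into the steel dish

## Robot

A 6-joint arm with a two-finger parallel gripper is mounted at the origin on the work surface. World frame = base frame: x ahead of the robot, y to its left, z up, the work surface at z = 0. Lengths are in m, angles in degrees, forces in N, time in s.
With the tool pointing down it reaches from about 0.375 to 0.9 m from the base axis. Payload 3.1 kg.
Tool frame: the origin (TCP) lies on the front face of the gripper's body, between the roots of the fingers; the fingertips stand 70 mm ahead of it and the grasp point (between the pads) lies 51 mm ahead of it (bot.tip_extent is the distance from the TCP to the fingertips, in m); z points along the fingers, x is the direction in which the jaws open and shut, and the axes are right-handed (so a half turn about z gives the same grasp; the last joint's range is limited). The gripper opens to 87 mm and grips with 3 to 60 N. Pads are 19 mm wide; open, the fingers measure 117 mm over their backs; the gripper's body (75 mm by 190 mm) begins 51 mm behind the grasp point.
Start: joints at [53.142, 30.224, 82.088, -0, 67.689, -10.227], TCP at [0.28, 0.559, 0.292] pointing down, gripper open.
Joint ranges: [-176.69, 176.69], [-43.24, 126.21], [12.49, 139.97], [-82, 262], [0, 151.66], [-163.58, 163.58]. Speed limits (degrees/s): [159.86, 159.86, 180, 180, 180, 180].

## Interface

Orientations are given as a 3x3 rotation matrix whose columns are the frame's x, y, z axes.
In Python, from rig import bot, viewer, ticket gives the robot as it stands. The module is installed in compiled form; this text tells all that it offers.
- The arm moves only by the tool arm_command, never from a script. Its argument "targets" is a list of rows, each an object with "rot": the turn, a rotation vector about the tool's x, y, z in degrees, a list of three; "offset": the shift along the tool's x, y, z in cm, a list of three; "gripper": the closure, from 0 (fully open) to 1 (shut). A call has 1 to 8 rows; each row is the pose to reach, as a shift and turn from the pose commanded when the call began, along the tool's axes at that moment; what a row does not reach only later rows make up. A row lasts 1/10 s, in which the tool goes at most 50 mm and 8.59 degrees, less where a joint would pass 70% of its speed; a pose out of reach is approached as far as the arm can. A call with a gripper value outside its range is refused whole. The fingers move at their own pace and stop on an object; the grip force is fixed at half the most. Time passes only in rows, so rows that repeat a pose let the fingers close. It gives the time, the measured TCP pose, the force and the opening at its end, in the units of the state.
- bot.read_state(): the state, without advancing time (a new reading comes with each control period).
- viewer.capture(name): name is "scene" or "top"; returns a dict with "frame" (420x560x3 uint8, red, green, blue), "fx", "fy", "cx", "cy" (pixels), "view" (4x4, takes a point from world to camera coordinates). Camera axes: x right, y down, z forward; pixel columns grow to the right and rows downward; lengths in m; the calibration is good to about 2 mm. A picture is of the moment at which its call begins. There is no depth.
- ticket.hand_in(): hands the job in, once; it reports no verdict.
The state is a dict: "time_s": time; "joint_positions": joint angles; "qvel": joint speeds; "tau": joint torques, N m; "position": TCP position; "tcp_rot": TCP orientation; "force": force on the tool from outside, world axes, zero at the start; "moment": the same for the moment, N m; "opening": opening from 0.0 (shut) to 1.0 (fully open).
Only numpy, scipy, OpenCV 4.12 (cv2) and the standard library are available. Lean on these libraries where they do the work, as an engineer would, in place of code of your own. Each camera call takes 0.05 s, during which the arm holds its last target. There are 200 camera calls.

## Task

The two stones on the little sorting tray have been inspected: lift the tray by its upright grip with both stones still on it, tip it over the round steel dish so that both stones slide off into it, then set the empty tray back flat on the bench and let go. Leave the dish standing where it is.

Things in the scene. Friction and masses are not known exactly. Their poses are not given: they have to be found in the camera images.
- tray: aluminium pan: x -55 (open mouth, no wall) to +57 mm, 84 mm wide in y, floor 3, other walls 18 high. Behind it an upright black grip slab: x +58 to +112, 12 thick in y, top z 50; pinch it along y near (85,0,34). 120 g. Origin: underside, 55 mm behind the mouth; x from mouth to grip, z up. On the bench, mouth roughly to the robot. Stones slide off at 25 to 45 degrees mouth-down.
- dish: round steel dish, open top, 140 mm across at the rim, 128 at the foot, 55 high, wall and floor 4 mm, about 450 g, loose on the bench. Origin: centre of its underside, z up. The small 66 mm beaker and the square pan are not it.
- stone_a: grey stone, a chunky faceted lump about 25 mm across and 18 mm high, about 16 g, lying on the tray. Origin: its centre.
- stone_b: pale stone, a chunky faceted lump about 23 mm across and 18 mm high, about 14 g, lying on the tray. Origin: its centre.
There are look-alikes about, which are no part of the job. Leave any orange or red look-alike of the tray alone.

How it is judged (in metres and radians):
On the way, in this order (a step that is already met when the one before it is completed fails the run):
1. the tray is lifted clear of the bench with both stones still on it (height (world z) of tray above 0.03 m and x of stone_a in the frame of tray between -0.06 and 0.06 m and y of stone_a in the frame of tray between -0.045 and 0.045 m and z of stone_a in the frame of tray between 0 and 0.035 m and x of stone_b in the frame of tray between -0.06 and 0.06 m and y of stone_b in the frame of tray between -0.045 and 0.045 m and z of stone_b in the frame of tray between 0 and 0.035 m), for 0.1 s.
2. both stones are in the dish while the tray is still held up and tipped (height (world z) of tray above 0.03 m and angle between tray's own z axis and vertical above 0.2 rad and horizontal distance between each of stone_a, stone_b and dish below 0.066 m and height (world z) of each of stone_a, stone_b below 0.05 m), for 0.05 s.
At the end, for the whole second after the job is handed in: both stones lie at rest inside the round steel dish, the dish stands upright (within 10 degrees) and within 30 mm of where it started, and the empty tray stands at rest, flat on the bench (within 10 degrees and 8 mm) (horizontal distance between each of stone_a, stone_b and dish below 0.066 m and height (world z) of each of stone_a, stone_b below 0.05 m and angle between each of dish, tray's own z axis and vertical below 0.17 rad and distance of dish from where it was at the start of the episode below 0.03 m and height (world z) of tray between -0.008 and 0.008 m and linear speed of each of tray, dish below 0.03 m/s and linear speed of each of stone_a, stone_b below 0.05 m/s); the robot touches nothing.
It also fails if it takes over 61 s, if anything falls off the work surface, if the arm or the gripper's body presses on something with over 40 N, if the wrist force passes 120 N, or if a joint passes its speed limit or range.

## Working session

There is one attempt and no reset: what is moved stays moved. The work goes in short steps, Python scripts to look and compute and a tool call to move; the robot and the scene stay as the last step left them, time stands still between calls to the robot, and variables do not carry over. Pictures are saved under pics/ and viewed, about 8 in all and at most 12, crops included, and the job is handed in when it is done.

Besides the shell and the picture viewer there is one more tool, called after "Emit:" as name(argument=value, ...), one argument or row to a line, values as JSON. arm_command: Moves the arm, as the interface text tells. Its arguments: {"type":"object","properties":{"targets":{"type":"array"}},"required":["targets"]}

```bash
mkdir -p pics
cat > h.py <<'E'
import numpy as np, cv2, pickle
from rig import bot, viewer, ticket
def snap(n,f):
    c=viewer.capture(n); cv2.imwrite(f'pics/{f}.png',c['frame'][:,:,::-1]); pickle.dump(c,open(f'pics/{f}.pkl','wb')); return c
def load(f): return pickle.load(open(f'pics/{f}.pkl','rb'))
def ray(c,u,v,z):
    V=np.array(c['view']); R,t=V[:3,:3],V[:3,3]; o=-R.T@t
    d=R.T@np.array([(u-c['cx'])/c['fx'],(v-c['cy'])/c['fy'],1]); return o+d*(z-o[2])/d[2]
def proj(c,p):
    V=np.array(c['view']); q=V[:3,:3]@np.array(p)+V[:3,3]; return np.array([c['fx']*q[0]/q[2]+c['cx'],c['fy']*q[1]/q[2]+c['cy']])
E
python3 - <<'E'
from h import *
for n in('top','scene'):
    c=snap(n,n+'0'); V=c['view']; print(n,-V[:3,:3].T@V[:3,3],c['fx'],c['cx'],c['cy'])
print(bot.read_state())
E
```

```text
top [ 0.42198368 -0.01559137  0.72134991] 383.55889023801745 274.7838707202209 208.67022275811297
scene [ 1.0618781  -0.12632463  1.03084309] 499.15921215475583 285.03742468060267 209.02969417375184
{'time_s': 0.1, 'joint_positions': array([ 5.31424980e+01,  3.02732989e+01,  8.21502556e+01,  2.32163205e-04,
        6.76907264e+01, -1.02281972e+01]), 'qvel': array([ 0.03953586, -0.12568353, -0.10591147, -0.09907423,  0.02594173,
        0.02453329]), 'tau': array([ 1.93249157e-04, -4.40983844e+01, -1.77149624e+01,  6.34913309e-02,
        5.33660059e-02, -5.66924120e-05]), 'position': array([0.27978762, 0.55827321, 0.2913663 ]), 'tcp_rot': array([[ 4.48216561e-01,  8.93924200e-01, -1.19940082e-03],
       [ 8.93922851e-01, -4.48218023e-01, -1.59367243e-03],
       [-1.96221542e-03, -3.57861424e-04, -9.99998011e-01]]), 'force': array([-0.39009552,  0.35366519,  0.23614691]), 'moment': array([-0.0425703 , -0.00053078, -0.01628765]), 'opening': 1.0039699654492018}
```

View pics/top0.png

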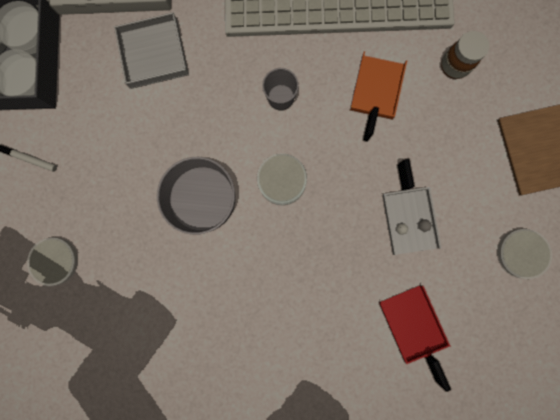

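View pics/scene0.png

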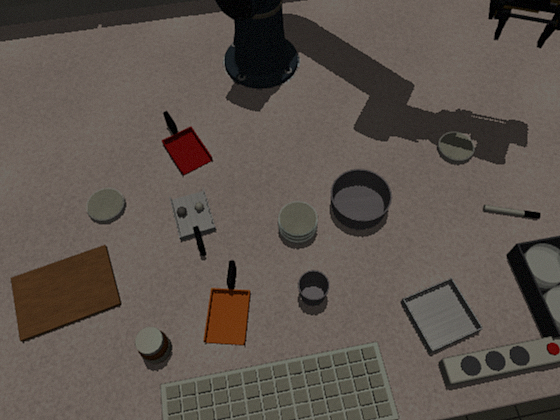

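Top view: the aluminium tray is at about (411,222) with its mouth toward the robot, the grip at (405,173) and stones at (402,229) and (425,226). The round dish is at (198,195), with a dish stack at (282,178) between them. The scene view agrees: tray (193,215), dish (361,198).

Run:
```python
from h import *
c=load('top0'); g=cv2.cvtColor(c['frame'],cv2.COLOR_RGB2GRAY); hsv=cv2.cvtColor(c['frame'],cv2.COLOR_RGB2HSV)
# grip
m=np.zeros_like(g); m[150:192,390:425]=(g[150:192,390:425]<45)*255
k=max(cv2.findContours(m,0,1)[0],key=cv2.contourArea); r=cv2.minAreaRect(k); print('grip',r)
for p in cv2.boxPoints(r): print(p.round(1),ray(c,*p,.05).round(4))
print('gripc',ray(c,*r[0],.045).round(4))
# tray outline
print(g[222,375:450]); print(g[185:265,412])
# dish
print(g[195,150:250]); print(g[145:245,198])
big=cv2.resize(c['frame'][140:270,370:460],None,fx=6,fy=4.6,interpolation=cv2.INTER_CUBIC) if 0 else cv2.resize(c['frame'][140:270,370:460],None,fx=4.5,fy=4.5,interpolation=cv2.INTER_CUBIC)
s=load('scene0')['frame'][180:265,160:225]; s=cv2.resize(s,(390,510),interpolation=cv2.INTER_CUBIC)
o=np.zeros((585,800,3),np.uint8); o[:,:405]=big[:585]; o[:510,410:800]=s; cv2.imwrite('pics/crop.png',np.clip(o[:,:,::-1]*1.6,0,255))
```

```text
grip ((405.0634765625, 174.08314514160156), (29.657268524169922, 12.630066871643066), 79.2156982421875)
[396.1 160.7] [ 0.5678 -0.2064  0.05  ]
[408.5 158.3] [ 0.5715 -0.2281  0.05  ]
[414.  187.5] [ 0.5196 -0.2351  0.05  ]
[401.6 189.8] [ 0.5159 -0.2135  0.05  ]
gripc [ 0.5445 -0.2223  0.045 ]
[138 139 139 137 134 134 133 134 134 136 132 108  72  73 115 134 136 136
 136 136 136 135 131 129 125 111 100 103 120 129 132 132 133 134 135 136
 135 134 132 133 133 127 110  82  60  54  58  65  72  77  80  81  79  78
  84  96  97  75  59  81 116 130 133 132 130 129 132 135 136 137 138 137
 133 131 132]
[ 12  15  34  68 102 117 108 126 135 136 136 135 134 134 134 133 133 133
 133 132 132 132 133 133 132 132 132 132 132 132 132 132 133 133 133 134
 134 134 135 135 135 136 136 136 135 135 136 136 136 136 136 136 136 136
 136 136 136 135 136 136 136 135 135 135 135 135 134 133 132 135 136 135
 136 135 134 135 135 136 134 133]
[136 136 135 134 135 134 124 111  89  63  46  44  43  44  44  45  46  45
  46  47  66  94 104 107 106 106 106 106 106 106 107 107 107 106 106 107
 106 106 106 106 107 107 107 107 106 106 106 107 106 107 107 107 107 107
 107 107 108 108 108 108 108 108 109 109 108 109 109 109 109 110 110 109
 109 109 109 109 109 109 109 109 109 107 106 103  81  69  75  78  92 124
 138 139 138 139 139 139 139 139 139 138]
[133 134 135 135 134 133 134 134 134 135 132 119 109  92  70  59  58  59
  58  58  58  60  74  95 104 107 108 108 107 107 107 107 106 106 106 108
 107 109 109 108 108 109 109 108 108 106 106 108 109 108 106 107 107 108
 107 109 109 109 109 110 111 111 110 109 110 108 106 108 108 107 108 108
 108 109 110 109 109 110 108 110 110 104  77  59  54  44  47  76 103 114
 130 138 138 137 136 136 136 136 136 134][ WARN:0@0.772] global loadsave.cpp:1063 imwrite_ Unsupported depth image for selected encoder is fallbacked to CV_8U.
```

View pics/crop.png

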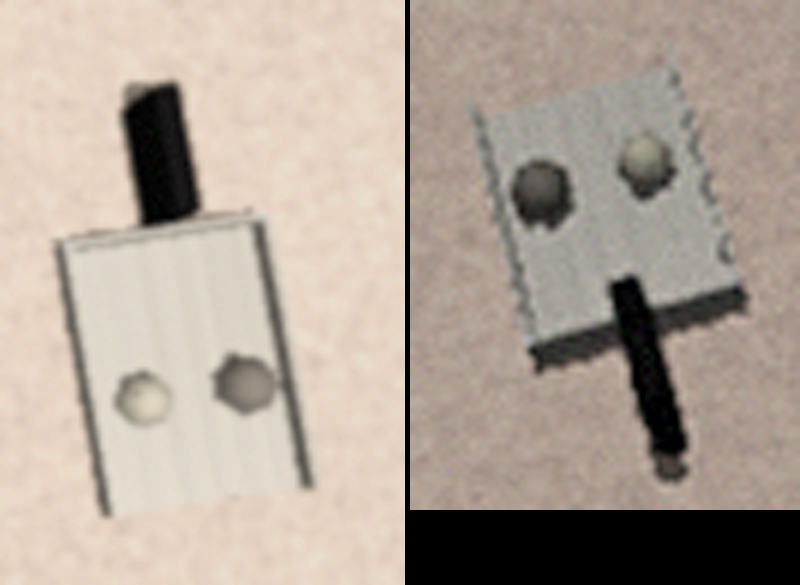

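```bash
cat >> h.py <<'E'
def plan(yaw,grip_xy,st=None):
    pass
E
python3 - <<'E'
from h import *
c=load('top0')
P=[(382.2,193.3),(429.3,187.3),(393.3,254.9),(439.6,248.2)]
W=[ray(c,*p,.018)[:2] for p in P]
for w in W: print(w.round(4))
print('width',np.linalg.norm(W[0]-W[1]),np.linalg.norm(W[2]-W[3]),'len',np.linalg.norm(W[0]-W[2]),np.linalg.norm(W[1]-W[3]))
ax=(W[0]+W[1]-W[2]-W[3])/2; yaw=np.arctan2(ax[1],ax[0]); ex=ax/np.linalg.norm(ax); print('yaw',np.degrees(yaw))
org=sum(W)/4-ex*.001; print('origin',org,'grip pt',org+ex*.085)
g=cv2.cvtColor(c['frame'],cv2.COLOR_RGB2GRAY)
m=np.zeros_like(g); m[150:245,150:245]=(g[150:245,150:245]<122)*255
m=cv2.morphologyEx(m,cv2.MORPH_OPEN,np.ones((5,5))); k=max(cv2.findContours(m,0,1)[0],key=cv2.contourArea)
e=cv2.fitEllipse(cv2.convexHull(k)); print(e,ray(c,*e[0],.055), 'diam',np.mean(e[1])/383.6*(.7213-.055))
s=load('scene0'); print('dish in scene',proj(s,ray(c,*e[0],.055)))
for z in(.0,.02,.04,.06):print('stack',z,ray(c,282,178,z))
for n,a in((.05,.085),(.05,.112),(.05,.058)): q=org+ex*a; print('pred grip px',proj(c,[*q,n]),'scene',proj(s,[*q,n]))
st=bot.read_state(); R=st['tcp_rot'];p=st['position']
gp=np.r_[org+ex*.085,.034]
ey=np.array([-ex[1],ex[0]])
# rotation: tool x -> tray y
x=R[:,0]; print('tool x ang',np.degrees(np.arctan2(x[1],x[0])))
t=np.r_[gp[:2],.034+.051+.10]; print('offset cm in tool',(R.T@(t-p)*100).round(2))
E
```

```text
[ 0.5147 -0.1875]
[ 0.5239 -0.2731]
[ 0.4025 -0.2024]
[ 0.4131 -0.2852]
width 0.08608674808673743 0.08350085720601781 len 0.11326533576690193 0.11147290883904547
yaw 6.900334083621993
origin [ 0.46255251 -0.23713731] grip pt [ 0.54693682 -0.22692519]
((197.51451110839844, 194.624267578125), (77.87281799316406, 84.31074523925781), 66.69365692138672) [0.51472216 0.1446191  0.055     ] diam 0.14085363423066044
dish in scene [360.613793   194.50871631]
stack 0.0 [ 0.55070318 -0.00427901  0.        ]
stack 0.02 [ 0.54713433 -0.00459265  0.02      ]
stack 0.04 [ 0.54356548 -0.0049063   0.04      ]
stack 0.06 [ 0.53999663 -0.00521994  0.06      ]
pred grip px [408.50232552 172.1127414 ] scene [199.9572934  235.93215518]
pred grip px [405.86176063 157.14056436] scene [202.74155716 246.56257891]
pred grip px [411.16431496 187.20639709] scene [197.23692541 225.54568794]
tool x ang 63.3706268980356
offset cm in tool [-58.2   59.08  10.73]
```

Emit:
arm_command(
  targets=[
    {"rot":[0,0,146],"offset":[-58.2,59.1,8],"gripper":0},
    {"rot":[0,0,146],"offset":[-58.2,59.1,8],"gripper":0},
    {"rot":[0,0,146],"offset":[-58.2,59.1,8],"gripper":0},
    {"rot":[0,0,146],"offset":[-58.2,59.1,8],"gripper":0},
    {"rot":[0,0,146],"offset":[-58.2,59.1,8],"gripper":0},
    {"rot":[0,0,146],"offset":[-58.2,59.1,8],"gripper":0},
    {"rot":[0,0,146],"offset":[-58.2,59.1,8],"gripper":0},
    {"rot":[0,0,146],"offset":[-58.2,59.1,8],"gripper":0},
  ],
)

```text
time_s: 0.9
position: [0.4086, 0.1799, 0.2536]
tcp_rot: [[0.995, -0.1, -0.0], [-0.1, -0.995, 0.0], [-0.0, -0.0, -1.0]]
force: [0.2, -0.1, 0.4]
opening: 1.0
```

```bash
cat > go.py <<'E'
from h import *
import sys
from scipy.spatial.transform import Rotation as Ro
def togo(t,Rt):
    s=bot.read_state(); R=Ro.from_matrix(s['tcp_rot']).as_matrix(); p=s['position']
    print('t',s['time_s'],'p',p.round(4),'q',s['joint_positions'].round(1),'open',round(s['opening'],3),'F',s['force'].round(1))
    print('offset',(R.T@(np.array(t)-p)*100).round(2),'rot',Ro.from_matrix(R.T@Rt).as_rotvec(degrees=True).round(2))
def down(yaw,tilt=0):  # tray yaw, mouth-down tilt in deg; tool x=-tray y, y=-tray x, z=-tray z
    T=Ro.from_euler('ZY',[yaw,-tilt],degrees=True).as_matrix(); return np.c_[-T[:,1],-T[:,0],-T[:,2]],T
E
python3 - <<'E'
from go import *
togo([.547,-.227,.185],down(7.3)[0])
E
```

```text
t 0.9 p [0.4086 0.1799 0.2536] q [  9.4  20.1 109.3   0.   50.6  15.1] open 1.0 F [ 0.2 -0.1  0.4]
offset [17.83 39.11  6.86] rot [-0.    0.   76.97]
```

Emit:
arm_command(
  targets=[
    {"rot":[0,0,77],"offset":[17.8,39.1,6.9],"gripper":0},
    {"rot":[0,0,77],"offset":[17.8,39.1,6.9],"gripper":0},
    {"rot":[0,0,77],"offset":[17.8,39.1,6.9],"gripper":0},
    {"rot":[0,0,77],"offset":[17.8,39.1,6.9],"gripper":0},
    {"rot":[0,0,77],"offset":[17.8,39.1,6.9],"gripper":0},
    {"rot":[0,0,77],"offset":[17.8,39.1,6.9],"gripper":0},
    {"rot":[0,0,77],"offset":[17.8,39.1,6.9],"gripper":0},
    {"rot":[0,0,77],"offset":[17.8,39.1,6.9],"gripper":0},
  ],
)

```text
time_s: 1.7
position: [0.5378, -0.1935, 0.1897]
tcp_rot: [[0.267, -0.964, -0.001], [-0.964, -0.267, 0.001], [-0.001, 0.0, -1.0]]
force: [1.5, 0.0, 0.2]
opening: 0.998
```

Emit:
arm_command(
  targets=[
    {"rot":[0,0,0],"offset":[0,0,0],"gripper":0},
  ],
)

```text
time_s: 1.8
position: [0.5403, -0.1982, 0.1896]
tcp_rot: [[0.266, -0.964, 0.004], [-0.964, -0.266, -0.004], [0.005, -0.003, -1.0]]
force: [0.3, 0.0, -0.1]
opening: 1.0
```

Run:
```python
from go import *
togo([.547,-.227,.085],down(7.3)[0])
c=snap('scene','s1'); f=cv2.resize(c['frame'][150:290,130:290],(800,600)[:2]) if 0 else cv2.resize(c['frame'][140:280,120:290],None,fx=4,fy=4,interpolation=2)
cv2.imwrite('pics/s1c.png',np.clip(f[:,:,::-1]*1.5,0,255).astype('uint8'))
```

```text
t 1.8 p [ 0.5403 -0.1982  0.1896] q [-31.2  34.2  94.8  -0.1  50.7  43.4] open 1.0 F [ 0.3  0.  -0.1]
offset [ 2.9   0.15 10.47] rot [-0.2  -0.28  8.12]
```

View pics/s1c.png

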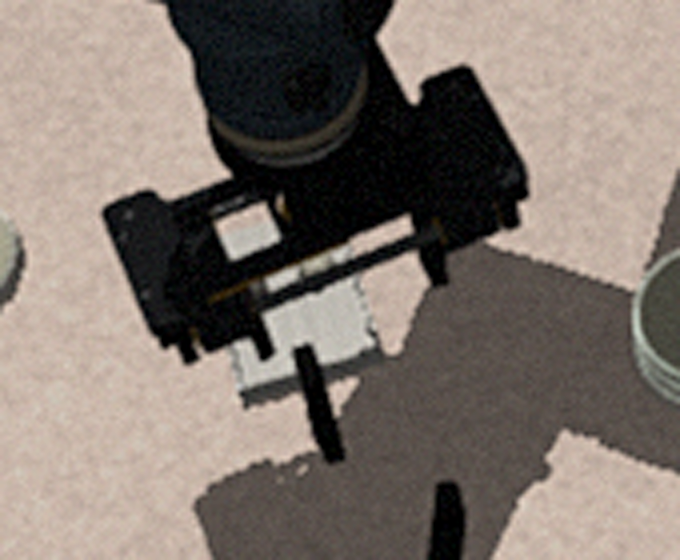

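The jaws stand above the tray about 3 cm to the side of the grip slab (crop (320,405)). I will shift, go down and then check the opening on closing.

Emit:
arm_command(
  targets=[
    {"rot":[0,0,8],"offset":[2.9,0.1,0],"gripper":0},
    {"rot":[0,0,8],"offset":[2.9,0.1,2],"gripper":0},
    {"rot":[0,0,8],"offset":[2.9,0.1,5],"gripper":0},
    {"rot":[0,0,8],"offset":[2.9,0.1,8],"gripper":0},
    {"rot":[0,0,8],"offset":[2.9,0.1,8],"gripper":0},
    {"rot":[0,0,8],"offset":[2.9,0.1,8],"gripper":0},
  ],
)

```text
time_s: 2.45
position: [0.5441, -0.2183, 0.1103]
tcp_rot: [[0.138, -0.99, -0.002], [-0.99, -0.138, 0.001], [-0.002, 0.002, -1.0]]
force: [0.5, -0.1, 0.3]
opening: 0.997
```

Run:
```python
from go import *
togo([.547,-.227,.085],down(7.3)[0])
```

```text
t 2.45 p [ 0.5441 -0.2183  0.1103] q [-32.8  42.   95.2   0.   42.9  49.3] open 0.997 F [ 0.5 -0.1  0.3]
offset [ 0.91 -0.17  2.53] rot [0.1  0.09 0.65]
```

Emit:
arm_command(
  targets=[
    {"rot":[0,0,0.6],"offset":[0.9,-0.2,1],"gripper":0},
    {"rot":[0,0,0.6],"offset":[0.9,-0.2,2.5],"gripper":0},
    {"rot":[0,0,0.6],"offset":[0.9,-0.2,2.5],"gripper":0},
    {"rot":[0,0,0.6],"offset":[0.9,-0.2,2.5],"gripper":0.3},
    {"rot":[0,0,0.6],"offset":[0.9,-0.2,2.5],"gripper":0.6},
    {"rot":[0,0,0.6],"offset":[0.9,-0.2,2.5],"gripper":0.7},
  ],
)

```text
time_s: 3.05
position: [0.548, -0.2283, 0.0858]
tcp_rot: [[0.126, -0.992, 0.001], [-0.992, -0.126, -0.0], [0.0, -0.0, -1.0]]
force: [0.1, -0.6, -0.4]
opening: 0.809
```

Run:
```python
from go import *
togo([.547,-.227,.085],down(7.3)[0])
c=snap('scene','s2'); f=cv2.resize(c['frame'][150:290,130:290],None,fx=4,fy=4,interpolation=2)
cv2.imwrite('pics/s2c.png',np.clip(f[:,:,::-1]*2.,0,255).astype('uint8'))
```

```text
t 3.05 p [ 0.548  -0.2283  0.0858] q [-33.4  44.6  94.5   0.   40.8  49.3] open 0.809 F [ 0.1 -0.6 -0.4]
offset [-0.14  0.08  0.08] rot [-0.03 -0.02 -0.03]
```

View pics/s2c.png

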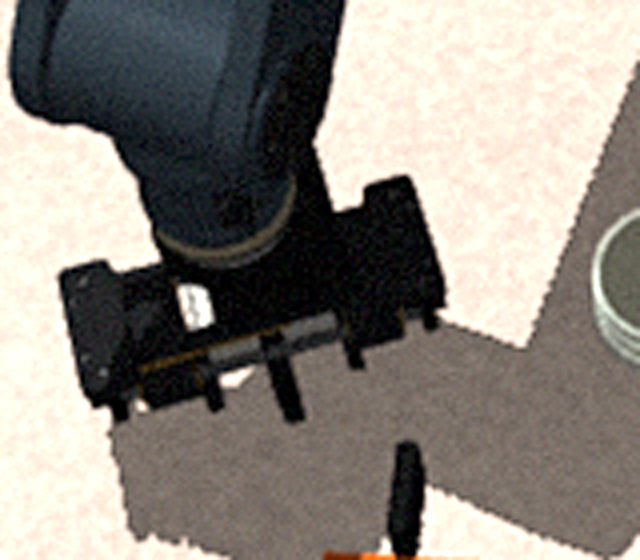

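The slab (crop (285,375)) lies midway between the two fingers (212,390) and (355,345). Closing now.

Emit:
arm_command(
  targets=[
    {"rot":[0,0,0],"offset":[0,0,0],"gripper":0.8},
    {"rot":[0,0,0],"offset":[0,0,0],"gripper":0.8},
    {"rot":[0,0,0],"offset":[0,0,0],"gripper":0.8},
    {"rot":[0,0,0],"offset":[0,0,0],"gripper":0.9},
    {"rot":[0,0,0],"offset":[0,0,0],"gripper":1},
    {"rot":[0,0,0],"offset":[0,0,0],"gripper":1},
    {"rot":[0,0,0],"offset":[0,0,0],"gripper":1},
    {"rot":[0,0,0],"offset":[0,0,0],"gripper":1},
  ],
)

```text
time_s: 3.9
position: [0.5479, -0.2282, 0.0854]
tcp_rot: [[0.126, -0.992, 0.0], [-0.992, -0.126, 0.0], [0.0, -0.0, -1.0]]
force: [0.1, -1.1, 0.1]
opening: 0.138
```

Emit:
arm_command(
  targets=[
    {"rot":[0,0,0],"offset":[0,0,0],"gripper":1},
    {"rot":[0,0,0],"offset":[0,0,-0.2],"gripper":1},
    {"rot":[0,0,0],"offset":[0,0,-0.6],"gripper":1},
    {"rot":[0,0,0],"offset":[0,0,-1.2],"gripper":1},
    {"rot":[0,0,0],"offset":[0,0,-2.2],"gripper":1},
    {"rot":[0,0,0],"offset":[0,0,-3.2],"gripper":1},
    {"rot":[0,0,0],"offset":[0,0,-4.2],"gripper":1},
    {"rot":[0,0,0],"offset":[0,0,-5.2],"gripper":1},
  ],
)

```text
time_s: 4.7
position: [0.5479, -0.2283, 0.1387]
tcp_rot: [[0.126, -0.992, 0.001], [-0.992, -0.126, -0.0], [0.001, -0.001, -1.0]]
force: [-0.3, -0.2, -1.4]
opening: 0.137
```

Run:
```python
from go import *
togo([.548,-.2283,.225],down(7.3)[0])
c=snap('top','t3'); f=cv2.resize(c['frame'][130:280,340:480],None,fx=4,fy=4,interpolation=2)
cv2.imwrite('pics/t3c.png',np.clip(f[:,:,::-1]*2.,0,255).astype('uint8'))
```

```text
t 4.7 p [ 0.5479 -0.2283  0.1387] q [-33.4  39.8  93.5  -0.   46.7  49.3] open 0.137 F [-0.3 -0.2 -1.4]
offset [ 0.01 -0.01 -8.63] rot [-0.03 -0.03 -0.04]
```

View pics/t3c.png

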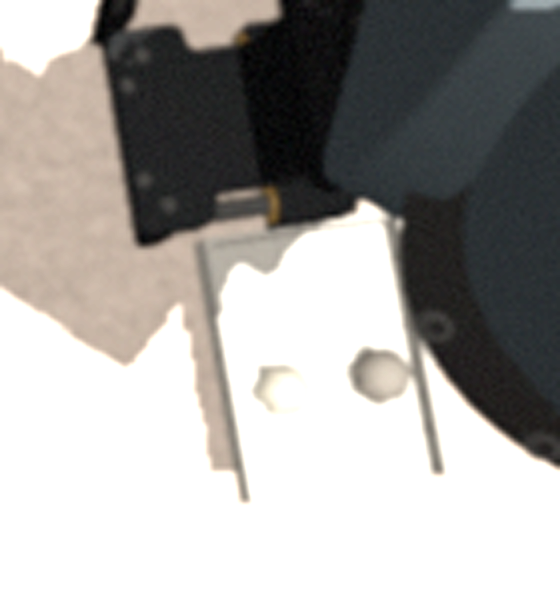

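Opening of 0.137 matches the 12 mm slab, and the tray is up with both stones on it (crop (280,388) and (378,375)). To avoid the j5 limit I will tip sideways: tray on the +y side of the dish, mouth toward −y.

```bash
cat >> go.py <<'E'
D=np.array([.5147,.1446,0])
def tcp(lip,yaw,tilt):
    R,T=down(yaw,tilt); return np.array(lip)+T@[.141,0,.085],R
def lip_over(yaw,h,back=.025):
    return D+back*np.array([np.cos(np.radians(yaw)),np.sin(np.radians(yaw)),0])+[0,0,h]
def rows(poses,start):  # rows per call of 8, relative to the pose at the call's start
    b=start
    for i in range(0,len(poses),8):
        print('call',i//8)
        for p,R in poses[i:i+8]:
            print((b[1].T@(p-b[0])*100).round(1).tolist(),Ro.from_matrix(b[1].T@R).as_rotvec(degrees=True).round(1).tolist())
        b=poses[min(i+7,len(poses)-1)]
def cur():
    s=bot.read_state(); return s['position'],Ro.from_matrix(s['tcp_rot']).as_matrix()
sm=lambda n:[(lambda u:3*u*u-2*u**3)(k/n) for k in range(1,n+1)]
E
python3 - <<'E'
from go import *
s=cur(); A=np.array([.548,-.228,.139]); B,RB=tcp(lip_over(105,.15),105,0); print(B)
A2=A+[0,0,.096]
P=[(A+(A2-A)*u,down(7.3)[0]) for u in sm(8)]
P+=[(A2+(B-A2)*u,down(7.3+97.7*u)[0]) for u in sm(32)]
rows(P,s)
E
```

```text
[0.47173604 0.30494369 0.235     ]
call 0
[-0.1, 0.1, -0.3] [-0.2, -0.1, -0.0]
[-0.1, 0.1, -1.4] [-0.2, -0.1, -0.0]
[-0.1, 0.1, -2.9] [-0.2, -0.1, -0.0]
[-0.1, 0.0, -4.7] [-0.2, -0.1, -0.0]
[-0.1, 0.0, -6.4] [-0.2, -0.1, -0.0]
[-0.1, 0.0, -8.0] [-0.2, -0.1, -0.0]
[-0.1, 0.0, -9.1] [-0.2, -0.1, -0.0]
[-0.1, 0.0, -9.5] [-0.2, -0.1, -0.0]
call 1
[-0.2, 0.0, 0.0] [0.0, 0.0, -0.3]
[-0.6, 0.0, 0.0] [0.0, 0.0, -1.1]
[-1.3, 0.0, 0.0] [0.0, 0.0, -2.4]
[-2.3, 0.0, 0.0] [0.0, 0.0, -4.2]
[-3.5, 0.1, 0.0] [0.0, 0.0, -6.4]
[-5.0, 0.1, 0.0] [0.0, 0.0, -9.0]
[-6.6, 0.1, 0.0] [0.0, 0.0, -12.0]
[-8.4, 0.1, 0.0] [0.0, 0.0, -15.3]
call 2
[-1.9, -0.5, 0.0] [0.0, 0.0, -3.6]
[-3.9, -1.0, 0.0] [0.0, 0.0, -7.4]
[-6.1, -1.6, 0.0] [0.0, 0.0, -11.4]
[-8.4, -2.1, 0.0] [0.0, 0.0, -15.6]
[-10.7, -2.7, 0.0] [0.0, 0.0, -20.0]
[-13.1, -3.4, 0.0] [0.0, 0.0, -24.5]
[-15.5, -4.0, 0.0] [0.0, 0.0, -29.0]
[-17.9, -4.6, 0.0] [0.0, 0.0, -33.6]
call 3
[-1.7, -1.9, 0.0] [0.0, 0.0, -4.6]
[-3.4, -3.7, 0.0] [0.0, 0.0, -9.1]
[-5.0, -5.6, 0.0] [0.0, 0.0, -13.6]
[-6.6, -7.3, 0.0] [0.0, 0.0, -17.9]
[-8.2, -9.1, 0.0] [0.0, 0.0, -22.2]
[-9.7, -10.7, 0.0] [0.0, 0.0, -26.2]
[-11.1, -12.3, 0.0] [0.0, 0.0, -30.0]
[-12.4, -13.8, 0.0] [0.0, 0.0, -33.6]
call 4
[-0.3, -1.8, 0.0] [0.0, 0.0, -3.3]
[-0.5, -3.4, 0.0] [0.0, 0.0, -6.2]
[-0.7, -4.8, 0.0] [0.0, 0.0, -8.9]
[-0.9, -6.0, 0.0] [0.0, 0.0, -11.1]
[-1.0, -7.0, 0.0] [0.0, 0.0, -12.9]
[-1.1, -7.7, 0.0] [0.0, 0.0, -14.2]
[-1.2, -8.2, 0.0] [0.0, 0.0, -15.0]
[-1.2, -8.3, 0.0] [0.0, 0.0, -15.3]
```

Emit:
arm_command(
  targets=[
    {"rot":[0,0,0],"offset":[0,0,-0.4],"gripper":1},
    {"rot":[0,0,0],"offset":[0,0,-1.4],"gripper":1},
    {"rot":[0,0,0],"offset":[0,0,-2.9],"gripper":1},
    {"rot":[0,0,0],"offset":[0,0,-4.7],"gripper":1},
    {"rot":[0,0,0],"offset":[0,0,-6.4],"gripper":1},
    {"rot":[0,0,0],"offset":[0,0,-8],"gripper":1},
    {"rot":[0,0,0],"offset":[0,0,-9.1],"gripper":1},
    {"rot":[0,0,0],"offset":[0,0,-9.5],"gripper":1},
  ],
)

```text
time_s: 5.55
position: [0.5482, -0.2284, 0.2338]
tcp_rot: [[0.126, -0.992, 0.002], [-0.992, -0.126, -0.001], [0.001, -0.002, -1.0]]
force: [0.7, -0.4, -2.3]
opening: 0.134
```

Emit:
arm_command(
  targets=[
    {"rot":[0,0,-0.3],"offset":[-0.2,0,0],"gripper":1},
    {"rot":[0,0,-1],"offset":[-0.6,0,0],"gripper":1},
    {"rot":[0,0,-2.4],"offset":[-1.3,0,0],"gripper":1},
    {"rot":[0,0,-4.2],"offset":[-2.3,0,0],"gripper":1},
    {"rot":[0,0,-6.4],"offset":[-3.5,0.1,0],"gripper":1},
    {"rot":[0,0,-9],"offset":[-5,0.1,0],"gripper":1},
    {"rot":[0,0,-12],"offset":[-6.6,0.1,0],"gripper":1},
    {"rot":[0,0,-15.3],"offset":[-8.4,0.1,0],"gripper":1},
  ],
)

```text
time_s: 6.35
position: [0.5359, -0.1434, 0.2324]
tcp_rot: [[0.388, -0.922, -0.0], [-0.922, -0.388, 0.0], [-0.0, 0.0, -1.0]]
force: [-0.2, -0.1, -2.3]
opening: 0.134
```

Emit:
arm_command(
  targets=[
    {"rot":[0,0,-3.6],"offset":[-1.9,-0.5,0],"gripper":1},
    {"rot":[0,0,-7.4],"offset":[-3.9,-1,0],"gripper":1},
    {"rot":[0,0,-11.4],"offset":[-6.1,-1.6,0],"gripper":1},
    {"rot":[0,0,-15.6],"offset":[-8.4,-2.1,0],"gripper":1},
    {"rot":[0,0,-20],"offset":[-10.7,-2.7,0],"gripper":1},
    {"rot":[0,0,-24.5],"offset":[-13.1,-3.4,0],"gripper":1},
    {"rot":[0,0,-29],"offset":[-15.5,-4,0],"gripper":1},
    {"rot":[0,0,-33.6],"offset":[-17.9,-4.6,0],"gripper":1},
  ],
)

```text
time_s: 7.15
position: [0.5092, 0.04, 0.2326]
tcp_rot: [[0.834, -0.552, -0.0], [-0.552, -0.834, 0.0], [-0.0, -0.0, -1.0]]
force: [0.1, -0.1, -0.7]
opening: 0.135
```

Emit:
arm_command(
  targets=[
    {"rot":[0,0,-4.6],"offset":[-1.7,-1.9,0],"gripper":1},
    {"rot":[0,0,-9.1],"offset":[-3.4,-3.7,0],"gripper":1},
    {"rot":[0,0,-13.6],"offset":[-5,-5.6,0],"gripper":1},
    {"rot":[0,0,-17.9],"offset":[-6.6,-7.3,0],"gripper":1},
    {"rot":[0,0,-22.2],"offset":[-8.2,-9.1,0],"gripper":1},
    {"rot":[0,0,-26.2],"offset":[-9.7,-10.7,0],"gripper":1},
    {"rot":[0,0,-30],"offset":[-11.1,-12.3,0],"gripper":1},
    {"rot":[0,0,-33.6],"offset":[-12.4,-13.8,0],"gripper":1},
  ],
)

```text
time_s: 7.95
position: [0.4826, 0.2234, 0.2325]
tcp_rot: [[1.0, 0.002, -0.0], [0.002, -1.0, 0.0], [-0.0, -0.0, -1.0]]
force: [-0.9, -0.1, -1.0]
opening: 0.138
```

Emit:
arm_command(
  targets=[
    {"rot":[0,0,-3.3],"offset":[-0.3,-1.8,0],"gripper":1},
    {"rot":[0,0,-6.2],"offset":[-0.5,-3.4,0],"gripper":1},
    {"rot":[0,0,-8.9],"offset":[-0.7,-4.8,0],"gripper":1},
    {"rot":[0,0,-11.1],"offset":[-0.9,-6,0],"gripper":1},
    {"rot":[0,0,-12.9],"offset":[-1,-7,0],"gripper":1},
    {"rot":[0,0,-14.2],"offset":[-1.1,-7.7,0],"gripper":1},
    {"rot":[0,0,-15],"offset":[-1.2,-8.2,0],"gripper":1},
    {"rot":[0,0,-15.3],"offset":[-1.2,-8.3,0],"gripper":1},
  ],
)

```text
time_s: 8.75
position: [0.4721, 0.3049, 0.2324]
tcp_rot: [[0.965, 0.261, -0.0], [0.261, -0.965, -0.0], [-0.0, 0.0, -1.0]]
force: [-0.6, -0.4, -1.5]
opening: 0.142
```

Run:
```python
from go import *
B,RB=tcp(lip_over(105,.15),105,0); togo(B,RB)
c=snap('top','t4'); f=cv2.resize(c['frame'][60:320,60:340],None,fx=2.3,fy=2.3,interpolation=2)
cv2.imwrite('pics/t4c.png',np.clip(f[:,:,::-1]*1.5,0,255).astype('uint8'))
s=cur(); l=s[0]-s[1]@np.array([0,-.141,-.085]); print('lip',l,'px',proj(c,l),(proj(c,l)-60)*2.3)
```

```text
t 8.75 p [0.4721 0.3049 0.2324] q [21.5 29.9 94.6 -0.  55.5  6.4] open 0.142 F [-0.6 -0.4 -1.5]
offset [-0.04 -0.01 -0.26] rot [0.   0.01 0.11]
lip [0.50895349 0.16860735 0.14737238] px [167.53044555 190.68961116] [247.32002477 300.58610567]
```

View pics/t4c.png

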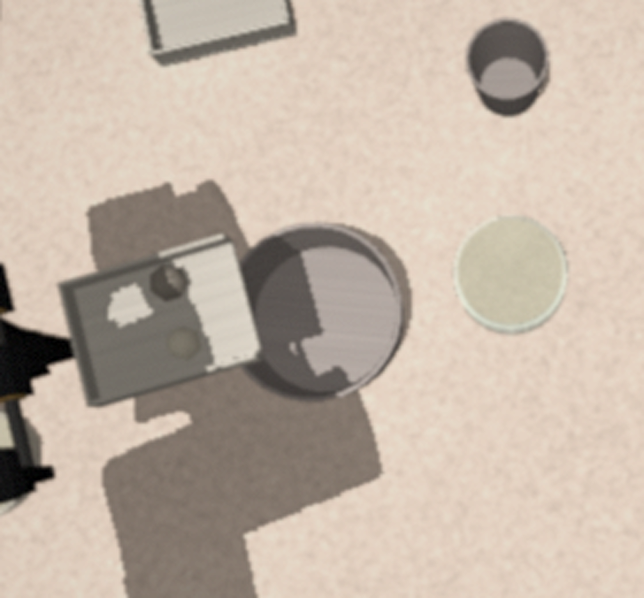

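Both stones are on the tray (crop (170,283) and (183,343)). The mouth edge at (240,300) is over the dish, matching the prediction (247,300). Now I work out the tip.

Run:
```python
from go import *
s=cur()
P=[tcp(lip_over(105,.147-.079*u),105,46*u) for u in [ .01,.04,.08]+[.08+.92*k/21 for k in range(1,22)]]
rows(P,s)
```

```text
call 0
[-0.0, 0.0, 0.0] [0.5, 0.0, 0.1]
[-0.0, 0.2, -0.1] [1.8, 0.0, 0.1]
[-0.0, 0.5, -0.2] [3.7, 0.0, 0.1]
[-0.0, 0.9, -0.3] [5.7, 0.0, 0.1]
[-0.0, 1.2, -0.5] [7.7, 0.0, 0.1]
[-0.0, 1.6, -0.6] [9.7, 0.0, 0.1]
[-0.0, 2.0, -0.6] [11.7, 0.0, 0.1]
[-0.0, 2.4, -0.7] [13.8, 0.0, 0.1]
call 1
[-0.0, 0.4, -0.2] [2.0, -0.0, -0.0]
[-0.0, 0.8, -0.3] [4.0, 0.0, -0.0]
[-0.0, 1.2, -0.4] [6.0, -0.0, -0.0]
[-0.0, 1.7, -0.5] [8.1, 0.0, -0.0]
[-0.0, 2.1, -0.7] [10.1, 0.0, 0.0]
[-0.0, 2.6, -0.7] [12.1, -0.0, -0.0]
[-0.0, 3.1, -0.8] [14.1, 0.0, -0.0]
[-0.0, 3.6, -0.9] [16.1, -0.0, -0.0]
call 2
[0.0, 0.5, -0.2] [2.0, 0.0, 0.0]
[0.0, 1.0, -0.4] [4.0, -0.0, 0.0]
[0.0, 1.5, -0.5] [6.0, -0.0, 0.0]
[-0.0, 2.0, -0.7] [8.1, -0.0, -0.0]
[0.0, 2.6, -0.8] [10.1, -0.0, -0.0]
[-0.0, 3.1, -1.0] [12.1, 0.0, 0.0]
[0.0, 3.7, -1.1] [14.1, -0.0, -0.0]
[-0.0, 4.3, -1.2] [16.1, 0.0, -0.0]
```

Emit:
arm_command(
  targets=[
    {"rot":[0.5,0,0],"offset":[0,0,0],"gripper":1},
    {"rot":[1.8,0,0],"offset":[0,0.2,-0.1],"gripper":1},
    {"rot":[3.7,0,0],"offset":[0,0.5,-0.2],"gripper":1},
    {"rot":[5.7,0,0],"offset":[0,0.9,-0.3],"gripper":1},
    {"rot":[7.7,0,0],"offset":[0,1.2,-0.5],"gripper":1},
    {"rot":[9.7,0,0],"offset":[0,1.6,-0.6],"gripper":1},
    {"rot":[11.7,0,0],"offset":[0,2,-0.6],"gripper":1},
    {"rot":[13.8,0,0],"offset":[0,2.4,-0.7],"gripper":1},
  ],
)

```text
time_s: 9.6
position: [0.4787, 0.2806, 0.2396]
tcp_rot: [[0.966, 0.252, -0.062], [0.259, -0.938, 0.232], [0.0, -0.24, -0.971]]
force: [-0.4, -0.5, -2.4]
opening: 0.137
```

Emit:
arm_command(
  targets=[
    {"rot":[2,0,0],"offset":[0,0.4,-0.2],"gripper":1},
    {"rot":[4,0,0],"offset":[0,0.8,-0.3],"gripper":1},
    {"rot":[6,0,0],"offset":[0,1.2,-0.4],"gripper":1},
    {"rot":[8,0,0],"offset":[0,1.7,-0.5],"gripper":1},
    {"rot":[10,0,0],"offset":[0,2.1,-0.7],"gripper":1},
    {"rot":[12,0,0],"offset":[0,2.6,-0.7],"gripper":1},
    {"rot":[14,0,0],"offset":[0,3.1,-0.8],"gripper":1},
    {"rot":[16,0,0],"offset":[0,3.6,-0.9],"gripper":1},
  ],
)

```text
time_s: 10.4
position: [0.4886, 0.2446, 0.2397]
tcp_rot: [[0.966, 0.225, -0.128], [0.259, -0.837, 0.481], [0.001, -0.498, -0.867]]
force: [0.0, -0.1, -2.4]
opening: 0.137
```

Emit:
arm_command(
  targets=[
    {"rot":[2,0,0],"offset":[0,0.5,-0.2],"gripper":1},
    {"rot":[4,0,0],"offset":[0,1,-0.4],"gripper":1},
    {"rot":[6,0,0],"offset":[0,1.5,-0.5],"gripper":1},
    {"rot":[8,0,0],"offset":[0,2,-0.7],"gripper":1},
    {"rot":[10,0,0],"offset":[0,2.6,-0.8],"gripper":1},
    {"rot":[12,0,0],"offset":[0,3.1,-1],"gripper":1},
    {"rot":[14,0,0],"offset":[0,3.7,-1.1],"gripper":1},
    {"rot":[16,0,0],"offset":[0,4.3,-1.2],"gripper":1},
  ],
)

```text
time_s: 11.2
position: [0.5, 0.2028, 0.2287]
tcp_rot: [[0.966, 0.181, -0.184], [0.259, -0.673, 0.693], [0.002, -0.717, -0.697]]
force: [-0.7, 0.4, -1.2]
opening: 0.137
```

Emit:
arm_command(
  targets=[
    {"rot":[0,0,0],"offset":[0,0,0],"gripper":1},
    {"rot":[0,0,0],"offset":[0,0,0],"gripper":1},
    {"rot":[0,0,0],"offset":[0,0,0],"gripper":1},
    {"rot":[0,0,0],"offset":[0,0,0],"gripper":1},
  ],
)

```text
time_s: 11.6
position: [0.4992, 0.2042, 0.2289]
tcp_rot: [[0.965, 0.182, -0.186], [0.26, -0.673, 0.692], [0.001, -0.717, -0.697]]
force: [-0.3, -0.5, -1.1]
opening: 0.135
```

Run:
```python
from go import *
togo(*tcp(lip_over(105,.068),105,46))
c=snap('top','t5'); f=cv2.resize(c['frame'][120:270,130:300],None,fx=2.8,fy=2.8,interpolation=2)
d=snap('scene','s5'); g=cv2.resize(d['frame'][110:260,290:420],(320,420),interpolation=2)
cv2.imwrite('pics/t5c.png',np.clip(np.hstack([f,g])[:,:,::-1]*1.6,0,255).astype('uint8'))
```

```text
t 11.6 p [0.4992 0.2042 0.2289] q [ -7.4  35.5 100.2  44.1  72.1 -47.3] open 0.135 F [-0.3 -0.5 -1.1]
offset [-0.05  0.02  0.05] rot [0.22 0.05 0.09]
```

View pics/t5c.png

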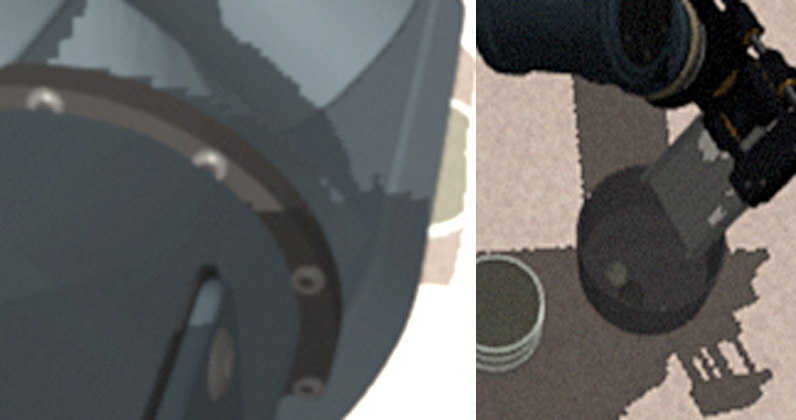

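The scene crop shows the tray floor bare at about (700,190) and the pale stone in the dish at (615,272). The dish is in shadow, so I will brighten it to find the grey one.

Run:
```python
from go import *
d=load('s5'); f=cv2.resize(d['frame'][140:235,315:410],(570,570),interpolation=2).astype(float)
cv2.imwrite('pics/s5c.png',np.clip((f[:,:,::-1]-10)*4,0,255).astype('uint8'))
```

```text
(no output)
```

View pics/s5c.png

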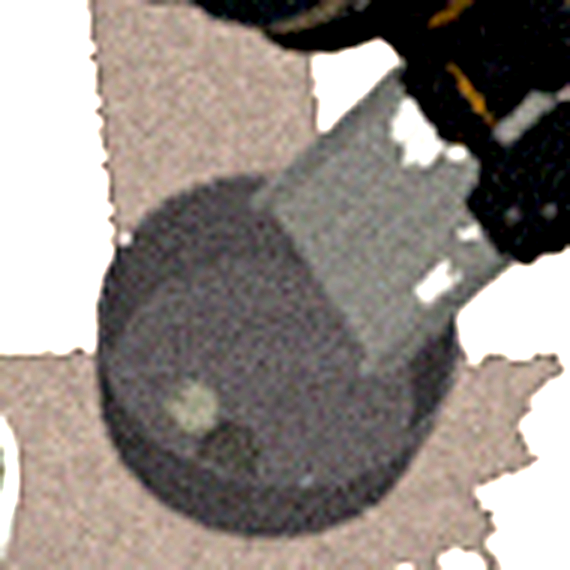

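Brightened, both stones lie in the dish (pale (190,405), grey (235,445)) and the tray is empty. Next: level the tray and carry it back to where it stood.

Run:
```python
from go import *
s=cur()
P=[tcp(lip_over(105,.068+.082*u),105,46*(1-u)) for u in sm(12)]+[tcp(lip_over(105,.15),105,0)]*4
A2=np.array([.548,-.228,.235]); B,_=tcp(lip_over(105,.15),105,0)
P+=[(B+(A2-B)*u,down(105-97.7*u)[0]) for u in sm(24)]
rows(P,s)
```

```text
call 0
[-0.0, -0.2, 0.2] [-0.7, 0.1, 0.1]
[-0.0, -0.9, 0.5] [-3.2, 0.1, 0.1]
[-0.0, -1.9, 1.0] [-7.0, 0.0, 0.1]
[-0.0, -3.0, 1.6] [-11.7, 0.0, 0.1]
[-0.0, -4.1, 2.5] [-17.1, 0.0, 0.1]
[-0.0, -5.1, 3.4] [-22.8, 0.0, 0.1]
[-0.0, -6.0, 4.3] [-28.5, 0.0, 0.1]
[-0.0, -6.7, 5.2] [-33.9, 0.0, 0.1]
call 1
[-0.0, -0.8, 0.4] [-4.7, -0.0, -0.0]
[0.0, -1.4, 0.7] [-8.5, 0.0, -0.0]
[0.0, -1.8, 0.9] [-11.0, -0.0, -0.0]
[0.0, -1.9, 1.0] [-11.9, 0.0, -0.0]
[0.0, -1.9, 1.0] [-11.9, 0.0, -0.0]
[0.0, -1.9, 1.0] [-11.9, 0.0, -0.0]
[0.0, -1.9, 1.0] [-11.9, 0.0, -0.0]
[0.0, -1.9, 1.0] [-11.9, 0.0, -0.0]
call 2
[-0.0, 0.3, 0.0] [0.0, 0.0, 0.5]
[-0.1, 1.1, 0.0] [0.0, 0.0, 1.9]
[-0.3, 2.3, 0.0] [0.0, 0.0, 4.2]
[-0.5, 4.0, 0.0] [0.0, 0.0, 7.2]
[-0.7, 6.0, 0.0] [0.0, 0.0, 11.0]
[-1.0, 8.4, 0.0] [0.0, 0.0, 15.3]
[-1.3, 11.0, 0.0] [0.0, 0.0, 20.1]
[-1.7, 13.9, 0.0] [0.0, 0.0, 25.3]
call 3
[1.0, 2.9, 0.0] [0.0, 0.0, 5.6]
[2.0, 6.0, 0.0] [0.0, 0.0, 11.4]
[3.0, 9.1, 0.0] [0.0, 0.0, 17.4]
[4.1, 12.3, 0.0] [0.0, 0.0, 23.5]
[5.2, 15.5, 0.0] [0.0, 0.0, 29.6]
[6.2, 18.6, 0.0] [0.0, 0.0, 35.6]
[7.2, 21.7, 0.0] [0.0, 0.0, 41.5]
[8.2, 24.6, 0.0] [0.0, 0.0, 47.0]
call 4
[2.6, 1.2, 0.0] [0.0, 0.0, 5.2]
[5.0, 2.3, 0.0] [0.0, 0.0, 10.1]
[7.2, 3.3, 0.0] [0.0, 0.0, 14.4]
[9.1, 4.1, 0.0] [0.0, 0.0, 18.1]
[10.6, 4.8, 0.0] [0.0, 0.0, 21.1]
[11.7, 5.3, 0.0] [0.0, 0.0, 23.4]
[12.5, 5.7, 0.0] [0.0, 0.0, 24.8]
[12.7, 5.8, 0.0] [0.0, 0.0, 25.3]
```

Emit:
arm_command(
  targets=[
    {"rot":[-0.7,0,0],"offset":[0,-0.2,0.1],"gripper":1},
    {"rot":[-3.2,0,0],"offset":[0,-0.9,0.4],"gripper":1},
    {"rot":[-7,0,0],"offset":[0,-1.9,1],"gripper":1},
    {"rot":[-11.7,0,0],"offset":[0,-3,1.6],"gripper":1},
    {"rot":[-17.1,0,0],"offset":[0,-4.1,2.5],"gripper":1},
    {"rot":[-22.8,0,0],"offset":[0,-5.1,3.4],"gripper":1},
    {"rot":[-28.5,0,0],"offset":[0,-6,4.3],"gripper":1},
    {"rot":[-33.9,0,0],"offset":[0,-6.7,5.2],"gripper":1},
  ],
)

```text
time_s: 12.5
position: [0.477, 0.286, 0.2413]
tcp_rot: [[0.966, 0.255, -0.051], [0.26, -0.945, 0.196], [0.001, -0.203, -0.979]]
force: [-1.0, -0.4, -1.5]
opening: 0.137
```

Emit:
arm_command(
  targets=[
    {"rot":[-4.7,0,0],"offset":[0,-0.8,0.4],"gripper":1},
    {"rot":[-8.5,0,0],"offset":[0,-1.4,0.7],"gripper":1},
    {"rot":[-11,0,0],"offset":[0,-1.8,0.9],"gripper":1},
    {"rot":[-11.9,0,0],"offset":[0,-1.9,1],"gripper":1},
    {"rot":[-11.9,0,0],"offset":[0,-1.9,1],"gripper":1},
    {"rot":[-11.9,0,0],"offset":[0,-1.9,1],"gripper":1},
  ],
)

```text
time_s: 13.1
position: [0.472, 0.3047, 0.2345]
tcp_rot: [[0.966, 0.26, -0.001], [0.26, -0.966, 0.0], [-0.0, -0.001, -1.0]]
force: [-0.2, -0.5, -2.3]
opening: 0.137
```

Emit:
arm_command(
  targets=[
    {"rot":[0,0,0.5],"offset":[0,0.3,0],"gripper":1},
    {"rot":[0,0,1.9],"offset":[-0.1,1.1,0],"gripper":1},
    {"rot":[0,0,4.2],"offset":[-0.3,2.3,0],"gripper":1},
    {"rot":[0,0,7.2],"offset":[-0.5,4,0],"gripper":1},
    {"rot":[0,0,11],"offset":[-0.7,6,0],"gripper":1},
    {"rot":[0,0,15.3],"offset":[-1,8.4,0],"gripper":1},
    {"rot":[0,0,20.1],"offset":[-1.3,11,0],"gripper":1},
    {"rot":[0,0,25.3],"offset":[-1.7,13.9,0],"gripper":1},
  ],
)

```text
time_s: 13.9
position: [0.4919, 0.1643, 0.2346]
tcp_rot: [[0.983, -0.184, 0.0], [-0.184, -0.983, -0.0], [0.0, -0.0, -1.0]]
force: [-0.3, 0.0, -1.5]
opening: 0.138
```

Emit:
arm_command(
  targets=[
    {"rot":[0,0,5.6],"offset":[1,2.9,0],"gripper":1},
    {"rot":[0,0,11.4],"offset":[2,6,0],"gripper":1},
    {"rot":[0,0,17.4],"offset":[3,9.1,0],"gripper":1},
    {"rot":[0,0,23.5],"offset":[4.1,12.3,0],"gripper":1},
    {"rot":[0,0,29.6],"offset":[5.2,15.5,0],"gripper":1},
    {"rot":[0,0,35.6],"offset":[6.2,18.6,0],"gripper":1},
    {"rot":[0,0,41.5],"offset":[7.2,21.7,0],"gripper":1},
    {"rot":[0,0,47],"offset":[8.2,24.6,0],"gripper":1},
  ],
)

```text
time_s: 14.7
position: [0.5282, -0.0931, 0.2346]
tcp_rot: [[0.535, -0.845, -0.0], [-0.845, -0.535, -0.0], [0.0, 0.0, -1.0]]
force: [0.5, 0.1, -0.4]
opening: 0.134
```

Emit:
arm_command(
  targets=[
    {"rot":[0,0,5.2],"offset":[2.6,1.2,0],"gripper":1},
    {"rot":[0,0,10.1],"offset":[5,2.3,0],"gripper":1},
    {"rot":[0,0,14.4],"offset":[7.2,3.3,0],"gripper":1},
    {"rot":[0,0,18.1],"offset":[9.1,4.1,0],"gripper":1},
    {"rot":[0,0,21.1],"offset":[10.6,4.8,0],"gripper":1},
    {"rot":[0,0,23.4],"offset":[11.7,5.3,0],"gripper":1},
    {"rot":[0,0,24.8],"offset":[12.5,5.7,0],"gripper":1},
    {"rot":[0,0,25.3],"offset":[12.7,5.8,0],"gripper":1},
  ],
)

```text
time_s: 15.5
position: [0.5487, -0.2294, 0.2345]
tcp_rot: [[0.128, -0.992, 0.0], [-0.992, -0.128, -0.0], [0.0, -0.0, -1.0]]
force: [0.6, -0.6, -1.0]
opening: 0.134
```

Run:
```python
from go import *
togo([.548,-.228,.086],down(7.3)[0])
```

```text
t 15.5 p [ 0.5487 -0.2294  0.2345] q [-33.4  31.9  89.8   0.   58.3  49.2] open 0.134 F [ 0.6 -0.6 -1. ]
offset [-0.15  0.05 14.85] rot [-0.01 -0.    0.06]
```

Emit:
arm_command(
  targets=[
    {"rot":[0,0,0],"offset":[0,0,1],"gripper":1},
    {"rot":[0,0,0],"offset":[0,0,3],"gripper":1},
    {"rot":[0,0,0],"offset":[0,0,6],"gripper":1},
    {"rot":[0,0,0],"offset":[0,0,9],"gripper":1},
    {"rot":[0,0,0],"offset":[0,0,11.5],"gripper":1},
    {"rot":[0,0,0],"offset":[0,0,13],"gripper":1},
    {"rot":[0,0,0],"offset":[0,0,13.8],"gripper":1},
    {"rot":[0,0,0],"offset":[0,0,14.2],"gripper":1},
  ],
)

```text
time_s: 16.3
position: [0.5488, -0.2282, 0.092]
tcp_rot: [[0.13, -0.991, -0.001], [-0.991, -0.13, 0.0], [-0.0, 0.0, -1.0]]
force: [0.3, 0.3, -1.7]
opening: 0.134
```

Emit:
arm_command(
  targets=[
    {"rot":[0,0,0],"offset":[0,0,0.2],"gripper":1},
    {"rot":[0,0,0],"offset":[0,0,0.4],"gripper":1},
    {"rot":[0,0,0],"offset":[0,0,0.6],"gripper":1},
    {"rot":[0,0,0],"offset":[0,0,0.6],"gripper":1},
    {"rot":[0,0,0],"offset":[0,0,0.6],"gripper":1},
  ],
)

```text
time_s: 16.8
position: [0.5489, -0.2287, 0.0869]
tcp_rot: [[0.13, -0.992, 0.001], [-0.992, -0.13, -0.0], [0.0, -0.001, -1.0]]
force: [0.4, 0.5, -1.4]
opening: 0.133
```

Emit:
arm_command(
  targets=[
    {"rot":[0,0,0],"offset":[0,0,0.1],"gripper":1},
    {"rot":[0,0,0],"offset":[0,0,0.2],"gripper":1},
    {"rot":[0,0,0],"offset":[0,0,0.2],"gripper":1},
  ],
)

```text
time_s: 17.1
position: [0.549, -0.2287, 0.0854]
tcp_rot: [[0.13, -0.992, 0.001], [-0.992, -0.13, -0.0], [0.0, -0.0, -1.0]]
force: [-0.8, 0.8, 3.6]
opening: 0.137
```

Contact shows as +3.6 N with the TCP at z = 0.0854, the same height as at the grasp. I will open gently and go straight up.

Emit:
arm_command(
  targets=[
    {"rot":[0,0,0],"offset":[0,0,0],"gripper":0.8},
    {"rot":[0,0,0],"offset":[0,0,0],"gripper":0.5},
    {"rot":[0,0,0],"offset":[0,0,0],"gripper":0},
    {"rot":[0,0,0],"offset":[0,0,0],"gripper":0},
    {"rot":[0,0,0],"offset":[0,0,0],"gripper":0},
    {"rot":[0,0,0],"offset":[0,0,0],"gripper":0},
    {"rot":[0,0,0],"offset":[0,0,0],"gripper":0},
  ],
)

```text
time_s: 17.8
position: [0.5488, -0.2286, 0.0845]
tcp_rot: [[0.13, -0.992, -0.0], [-0.992, -0.13, 0.0], [-0.0, 0.0, -1.0]]
force: [-0.2, 0.1, 0.1]
opening: 0.663
```

Emit:
arm_command(
  targets=[
    {"rot":[0,0,0],"offset":[0,0,-1],"gripper":0},
    {"rot":[0,0,0],"offset":[0,0,-3],"gripper":0},
    {"rot":[0,0,0],"offset":[0,0,-6],"gripper":0},
    {"rot":[0,0,0],"offset":[0,0,-10],"gripper":0},
    {"rot":[0,0,0],"offset":[0,0,-14],"gripper":0},
    {"rot":[0,0,0],"offset":[0,0,-16],"gripper":0},
    {"rot":[0,0,0],"offset":[0,0,-16],"gripper":0},
    {"rot":[0,0,0],"offset":[0,0,-16],"gripper":0},
  ],
)

```text
time_s: 18.6
position: [0.5485, -0.2284, 0.2451]
tcp_rot: [[0.13, -0.992, 0.001], [-0.992, -0.13, -0.0], [0.001, -0.001, -1.0]]
force: [0.6, -0.3, -0.5]
opening: 1.001
```

Run:
```python
from go import *
togo([.548,-.228,.245],down(7.3)[0])
c=snap('top','t6'); d=snap('scene','s6')
f=cv2.resize(c['frame'][130:270,140:460],(800,350),interpolation=2); g=d['frame'][140:260,130:400]; g=cv2.resize(g,(540,240),interpolation=2)
o=np.zeros((600,800,3)); o[:350]=f; o[355:595,:540]=g
cv2.imwrite('pics/e6.png',np.clip(o[:,:,::-1]*1.5,0,255).astype('uint8'))
g=cv2.cvtColor(c['frame'],cv2.COLOR_RGB2GRAY)
m=np.zeros_like(g); m[150:245,150:245]=(g[150:245,150:245]<122)*255
m=cv2.morphologyEx(m,cv2.MORPH_OPEN,np.ones((5,5))); k=max(cv2.findContours(m,0,1)[0],key=cv2.contourArea)
e=cv2.fitEllipse(cv2.convexHull(k)); print('dish',e,ray(c,*e[0],.055))
```

```text
t 18.6 p [ 0.5485 -0.2284  0.2451] q [-33.4  31.1  89.4  -0.   59.5  49.2] open 1.001 F [ 0.6 -0.3 -0.5]
offset [-0.05  0.05  0.01] rot [-0.03 -0.03  0.16]
dish ((197.93655395507812, 194.40274047851562), (75.45511627197266, 82.84776306152344), 64.86907196044922) [0.51510014 0.14386841 0.055     ]
```

View pics/e6.png

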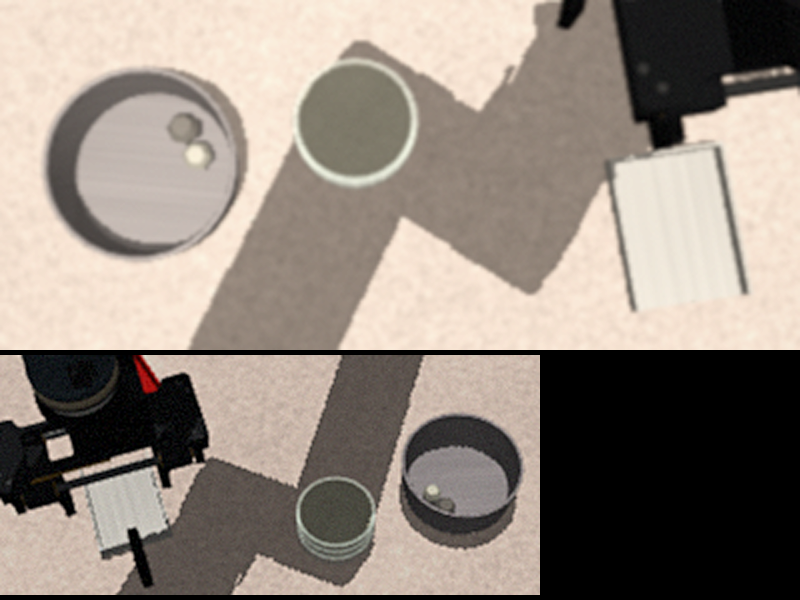

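Both stones lie in the dish (crop (185,128) and (199,153)). The tray is empty and flat at its old spot (680,230), the dish has not moved, and the gripper is clear above. Handing in.

```bash
python3 -c "
from rig import ticket; print(ticket.hand_in())"
```

```text
the job is handed in; nothing more can be done
None
```

The job is done and handed in at about 18.7 s of the 61 s; the hand-in gives no verdict.

**What I did:** I gripped the tray by its slab and lifted it with both stones on. I then carried it to the +y side of the dish and tipped it about 46° with the mouth over the dish. Both stones slid in, and I set the empty tray back where it had stood, let go and raised the gripper clear.

**Last checks:**
- **Stones:** both views show both stones on the dish floor.
- **Dish:** measured within about 1 mm of where it started, which is within the measuring error.
- **Tray:** the pictures show it empty and flat. It touched the bench at the same tool height as when I gripped it (0.0854 m), with 3.6 N of contact force.
- **Gripper:** fully open, about 16 cm above the release height, with only sensor-noise forces (under 1 N).

No check failed or disagreed. I did not measure the tray's final tilt or height separately; they rest on the contact height and the pictures.

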